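Weigh the lacquered cups and crank the drying wheel two turns

TASK

Weigh the lacquered cups one after another from the palest to the darkest (white, lilac, deep purple, black; some may be missing): stand each one mouth down in the middle of the spring balance's pan, let go and let it come to rest for a second, then stand it centred on any free cork pad of the drying wheel. Only when all the cups are on the wheel, turn the hand crank clockwise (seen from above) up to the red mark and from there exactly two full turns more, so that it stops at the red mark again, never cranking clearly past that. Leave every cup standing on a pad and the other things on the bench where they are.

Things in the scene. Friction and masses are not known exactly. Their poses are not given: they have to be found in the camera images.
- cup_white: white lacquered cup, standing mouth down: a straight cylinder 56 mm in diameter and 70 mm high, 150 to 290 g; origin at the centre of its lower end, z up when it stands. None if this cup is absent
- cup_lilac: lilac lacquered cup, standing mouth down: a straight cylinder 56 mm in diameter and 70 mm high, 150 to 290 g; origin at the centre of its lower end, z up when it stands. None if this cup is absent
- cup_purple: deep purple lacquered cup, standing mouth down: a straight cylinder 56 mm in diameter and 70 mm high, 150 to 290 g; origin at the centre of its lower end, z up when it stands. None if this cup is absent
- cup_black: black lacquered cup, standing mouth down: a straight cylinder 56 mm in diameter and 70 mm high, 150 to 290 g; origin at the centre of its lower end, z up when it stands. None if this cup is absent
- pan_top (a point): centre of the spring balance's round flat steel pan (130 mm across, red dot in the middle), on its upper face, which is 95 mm above the bench when empty; the green balance is fixed to the bench
- pan (a joint): how far the pan has sunk, m: 0 when empty, about 7 mm per 100 g (150 N/m), at most 30 mm
- pad1 (a point): centre of one of the four round cork pads (72 mm across, flush) on the upper face of the drying wheel, 60 mm above the bench; the wheel is an aluminium disc 270 mm across, the pads lie 80 mm from its axis, 113 mm apart; the wheel is geared to the crank and turns the same way a quarter as far
- pad2 (a point): centre of one of the four round cork pads (72 mm across, flush) on the upper face of the drying wheel, 60 mm above the bench; the wheel is an aluminium disc 270 mm across, the pads lie 80 mm from its axis, 113 mm apart; the wheel is geared to the crank and turns the same way a quarter as far
- pad3 (a point): centre of one of the four round cork pads (72 mm across, flush) on the upper face of the drying wheel, 60 mm above the bench; the wheel is an aluminium disc 270 mm across, the pads lie 80 mm from its axis, 113 mm apart; the wheel is geared to the crank and turns the same way a quarter as far
- pad4 (a point): centre of one of the four round cork pads (72 mm across, flush) on the upper face of the drying wheel, 60 mm above the bench; the wheel is an aluminium disc 270 mm across, the pads lie 80 mm from its axis, 113 mm apart; the wheel is geared to the crank and turns the same way a quarter as far
- crank (a joint): angle of the hand crank, rad: 0 when its arm lies over the red mark, grows as it turns clockwise seen from above and keeps counting over full turns (one full turn = 6.283); it starts 0.5 to 1.2 rad short of the mark (negative); it turns freely without end stops, upright axis, friction about 0.12 N m, stays where it is left
- crank_grip (a point): middle of the crank's black handle: a flat upright blade fixed on the steel arm (it does not spin on the arm), 28 mm long along the arm, 14 mm thick across it, reaching from 89 to 139 mm above the bench; this point is 118 mm above the bench and 60 mm from the crank's axis; the top of the steel arm beneath the blade is 89 mm above the bench
- crank_axis (a point): point on the crank's upright axis, level with the handle's middle; the round grey housing with white top beneath is 170 mm across and 66 mm high
- crank_mark (a point): the red mark painted on the white top of the crank's housing, 72 mm from the crank's axis; at a crank angle of 0 the arm points over it
- paint_plate: white plate with purple lacquer, 90 mm across, 14 mm high; leave alone; origin at the centre of its underside
- brush: brush lying on the bench, 160 mm long; leave alone; origin at the centre of its underside
- wood_post: wooden post 45 x 45 x 120 mm; leave alone; origin at the centre of its underside
- thinner_jar: jar 60 mm across, 80 mm high; leave alone; origin at the centre of its underside
- glass_bowl: glass bowl 100 mm across, 40 mm high; leave alone; origin at the centre of its underside
- oil_bottle: amber bottle 50 mm across, 130 mm high; leave alone; origin at the centre of its underside
- sanding_block: cork sanding block 70 x 40 x 30 mm; leave alone; origin at the centre of its underside
Not all that is in view belongs to the job. What is shaped like the cup_purple but green or yellow is not meant.

How it is judged:
By the outcome, as a careful person would: the job done as asked, in the order asked, and still so for the second after the job is handed in, with the robot touching nothing.
Of cup_white, cup_lilac, cup_purple, cup_black only 2 to 3 are there at a start; the rules pass over those that are not, and their reading is None.
At some moment in a run one of cup_white, cup_lilac, cup_purple, cup_black may be knocked a few centimetres aside while the robot is not near it.
It also fails if it takes over 210 s, if anything falls off the work surface, if the arm or the gripper's body presses on something with over 40 N, if the wrist force passes 120 N, or if a joint passes its speed limit or range.

ROBOT

A 7-joint arm with a two-finger parallel gripper is mounted at the origin on the work surface. World frame = base frame: x ahead of the robot, y to its left, z up, the work surface at z = 0. Lengths are in m, angles in rad, forces in N, time in s.
With the tool pointing down it reaches from about 0.35 to 0.9 m from the base axis. Payload 19.9 kg.
Tool frame: the origin (TCP) lies on the centre line of the jaws, within the pads' length; the fingertips stand 17 mm ahead of it and the grasp point (between the pads) lies 2 mm behind it; y points along the fingers, z is the direction in which the jaws open and shut, and the axes are right-handed (so a half turn about y gives the same grasp; the last joint's range is limited). The gripper opens to 94 mm and grips with 3 to 60 N. Pads are 16 mm wide; open, the fingers measure 119 mm over their backs; the gripper's body (75 mm by 177 mm) begins 78 mm behind the grasp point.
Start: joints at [-1.216, 0.417, -0.01, 1.614, 0.005, 1.111, -0.053], TCP at [0.241, 0.577, 0.222] pointing down, gripper open.
Joint ranges: [-2.81, 2.81], [-0.39, 2.02], [-1.27, 1.25], [0.06, 2.57], [-1.19, 4.33], [0.19, 2], [-2.82, 2.82]. Speed limits (rad/s): [1.89, 1.89, 2.39, 2.39, 3.01, 3.01, 3.01].

INTERFACE

Orientations are given as a rotation vector (axis times angle).
In Python, from rig import monitor, vision, r gives the robot as it stands.
- The arm moves only by the shell command python3 -m creep 'ROWS'. ROWS is JSON, one flat list of numbers, 5 for each row, row after row: the finger opening in mm, from 0 to 94, then the shift along the tool's x, y, z in mm, then the turn about the tool's y in rad. A call has 1 to 8 rows; each row shifts and turns the commanded pose from where the row before left it, along the tool's axes as they then stand; what a row does not reach is not made up. A row lasts 1/8 s, in which the tool goes at most 62.5 mm and 10.7 degrees, less where a joint would pass 70% of its speed; a pose out of reach is approached as far as the arm can. A call with a gripper value outside its range is refused whole. The fingers move at their own pace and stop on an object; the grip force is fixed at half the most. Time passes only in rows, so rows that do not move let the fingers close. It gives the time, the measured TCP pose, the force and the opening at its end, in the units of the state.
- monitor.get_state(): the state, without advancing time (a new reading comes with each control period).
- vision.read_camera(name): name is "scene" or "top"; returns a dict with "color" (480x640x3 uint8, red, green, blue), "depth" (480x640 float32, m along the optical axis (not along the pixel's ray), 0 where there is no reading), "vertical_fov" (degrees; the focal length in pixels is half the picture's height over the tangent of half this angle, whatever the lens; pixels are square), "cx", "cy" (the principal point, pixels), "D" ([k1, k2, p1, p2, k3] as OpenCV has them; the pictures are not rectified), "xyz" and "attitude" of the camera in the world. Camera axes: x right, y up, looking along -z (the intrinsics and any distortion apply to the point x, -y, -z); pixel columns grow to the right and rows downward; lengths in m; the calibration is good to about 2 mm. A picture is of the moment at which its call begins.
- r.sign_off(): hands the job in, once; it reports no verdict.
The state is a dict: "time_s": time; "q": joint angles; "joint_velocities": joint speeds; "tau": joint torques, N m; "tcp_pos": TCP position; "tool_rot": TCP orientation; "ft_force": force on the tool from outside, world axes, zero at the start; "wrist_torque": the same for the moment, N m; "opening": finger opening in m.
Only numpy, scipy, OpenCV 4.12 (cv2) and the standard library are available. Lean on these libraries where they do the work, as an engineer would, in place of code of your own. Each camera call takes 0.05 s, during which the arm holds its last target. There are 200 camera calls.

## Working session

There is one attempt and no reset: what is moved stays moved. The work goes in short steps, Python scripts to look and compute and a shell command to move; the robot and the scene stay as the last step left them, time stands still between calls to the robot, and variables do not carry over. Pictures are saved under pics/ and viewed, about 12 in all and at most 16, crops included, and the job is handed in when it is done.

```bash
ls; mkdir -p pics; cat > h.py <<'E'
from rig import monitor, vision, r
import numpy as np, cv2
from scipy.spatial.transform import Rotation as R
def cam(name):
    c=vision.read_camera(name); h=c['color'].shape[0]
    c['f']=h/2/np.tan(np.radians(c['vertical_fov'])/2)
    a=np.array(c['attitude'],float)
    c['K']=np.array([[c['f'],0,c['cx']],[0,c['f'],c['cy']],[0,0,1.]])
    c['R']=R.from_rotvec(a).as_matrix() if a.shape==(3,) else a
    return c
def rays(c,uv):
    uv=np.array(uv,float).reshape(-1,1,2)
    n=cv2.undistortPoints(uv,c['K'],np.array(c['D'],float)).reshape(-1,2)
    return np.c_[n[:,0],-n[:,1],-np.ones(len(n))]@c['R'].T
def on_z(c,uv,z):
    d=rays(c,uv); p=np.array(c['xyz']); return p+d*((z-p[2])/d[:,2])[:,None]
def cloud(c):
    h,w=c['depth'].shape; u,v=np.meshgrid(np.arange(w),np.arange(h))
    P=rays(c,np.c_[u.ravel(),v.ravel()])*c['depth'].reshape(-1,1)+np.array(c['xyz'])
    P[c['depth'].ravel()==0]=np.nan
    return P.reshape(h,w,3)
def save(c,n): cv2.imwrite('pics/'+n,c['color'][:,:,::-1])
E
python3 - <<'E'
from h import *
s=monitor.get_state(); print(s)
print(R.from_rotvec(s['tool_rot']).as_matrix().round(3))
for n in('top','scene'):
    c=cam(n); save(c,n+'1.png'); print(n,c['xyz'],c['attitude'],c['f'],c['D'],c['cx'],c['cy'])
E
```

```text
pics
{'time_s': 0.0, 'q': array([-1.21650704,  0.41797343, -0.01028354,  1.61416863,  0.00471289,
        1.1106907 , -0.05300595]), 'joint_velocities': array([ 6.98816995e-04, -1.37689586e-04, -2.30957383e-03,  6.54624866e-04,
       -7.37606837e-05,  5.50544805e-04, -6.48540310e-04]), 'tau': array([-4.34266103e-04, -8.51250958e+01,  6.38533551e-01, -4.25962865e+01,
       -4.88275266e-02,  1.88864081e-02,  9.31075283e-05]), 'tcp_pos': array([0.24084869, 0.57634672, 0.22182804]), 'tool_rot': array([-1.54961756,  0.31064682, -0.31044152]), 'ft_force': array([-0.01497397,  0.60887493,  0.52307194]), 'wrist_torque': array([-0.04757104, -0.04650158, -0.0683562 ]), 'opening': 0.09364577737412128}
[[ 0.923 -0.     0.386]
 [-0.386 -0.001  0.923]
 [ 0.    -1.    -0.001]]
top [0.49153049 0.06004714 1.24699816] [ 0.04180311 -0.04861632 -1.58274184] 530.7361822600737 [-0.07578985  0.          0.          0.          0.        ] 321.5258799851674 237.23077625414842
scene [ 1.20093568 -0.38416277  1.14285025] [0.58171006 0.32146388 0.95555412] 569.1733100950204 [-0.14422148  0.          0.          0.          0.        ] 318.79782133760284 243.34284014890102
```

View pics/top1.png

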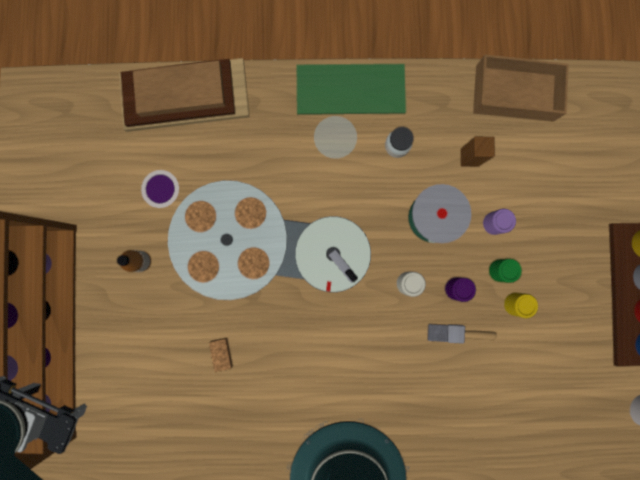

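View pics/scene1.png

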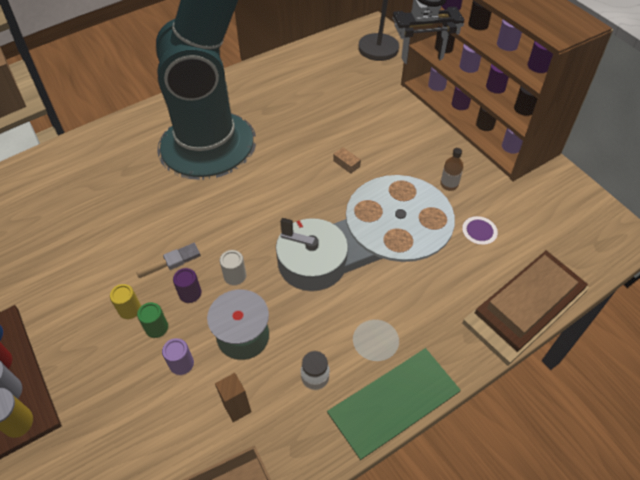

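The pictures show three cups: white at top(412,284), lilac at (499,221) and purple at (461,289), with no black one. The dark-lidded thing at (400,140) is the thinner jar. The pan dot is at (442,213). The wheel is centred near (227,240), the crank axis near (333,253), its handle at (350,274) and the red mark at (328,287).

```bash
cat > loc.py <<'E'
from h import *
def blob(c,P,mask,near,rad,z):
    m=mask&(np.hypot(P[...,0]-near[0],P[...,1]-near[1])<rad)&(abs(P[...,2]-z)<.012)
    v,u=np.nonzero(m)
    if len(u)<20: return None
    (cu,cv),rr=cv2.minEnclosingCircle(np.c_[u,v].astype(np.float32))
    return on_z(c,[[u.mean(),v.mean()]],z)[0].round(4), on_z(c,[[cu,cv]],z)[0].round(4), len(u)
E
cat > meas.py <<'E'
from loc import *
import sys
c=cam('top');P=cloud(c)
true=np.ones(P.shape[:2],bool)
hsv=cv2.cvtColor(c['color'],cv2.COLOR_RGB2HSV); H,S,V=[hsv[...,i].astype(int) for i in range(3)]
def at(u,v,z): return on_z(c,[[u,v]],z)[0]
for n,uv in dict(white=(412,284),lilac=(500,220),purple=(461,289),green=(506,270),yellow=(522,306)).items():
    p=at(*uv,.07); print(n,blob(c,P,true,p,.05,.07))
red=((H<8)|(H>172))&(S>120)
print('pan dot',blob(c,P,red,at(442,213,.095),.03,.095),'pan',blob(c,P,true,at(442,213,.095),.075,.095))
cork=(H<25)&(S>60)&(V>80)
for uv in [(200,216),(250,212),(254,263),(203,266)]:
    print('pad',blob(c,P,cork,at(*uv,.06),.05,.06))
print('wheel',blob(c,P,true,at(227,240,.06),.15,.06))
print('housing',blob(c,P,true,at(333,253,.066),.095,.066))
print('mark',blob(c,P,red,at(328,287,.066),.03,.066))
m=(P[...,2]>.125)&(P[...,2]<.15)&(np.hypot(*(P[...,:2]-at(333,253,.07)[:2]).transpose(2,0,1))<.1)
v,u=np.nonzero(m);print('handle',len(u),np.median(P[m],0),on_z(c,[[u.mean(),v.mean()]],.139), cv2.minAreaRect(np.c_[u,v].astype(np.float32)))
for n,uv in dict(jar=(400,136),post=(485,145),bottle=(124,260),brush=(447,333)).items(): print(n,P[uv[1],uv[0]].round(3))
E
python3 meas.py
```

```text
white (array([ 0.4529, -0.1466,  0.07  ]), array([ 0.453 , -0.1465,  0.07  ]), 501)
lilac (array([ 0.5917, -0.3542,  0.07  ]), array([ 0.5919, -0.354 ,  0.07  ]), 485)
purple (array([ 0.4399, -0.2586,  0.07  ]), array([ 0.4397, -0.2582,  0.07  ]), 502)
green (array([ 0.4801, -0.3638,  0.07  ]), array([ 0.4806, -0.3637,  0.07  ]), 494)
yellow (array([ 0.4003, -0.3987,  0.07  ]), array([ 0.4005, -0.3992,  0.07  ]), 500)
pan dot (array([ 0.6077, -0.2091,  0.095 ]), array([ 0.6077, -0.2088,  0.095 ]), 80) pan (array([ 0.607 , -0.2088,  0.095 ]), array([ 0.607 , -0.2089,  0.095 ]), 2699)
pad (array([0.6112, 0.3275, 0.06  ]), array([0.6111, 0.3273, 0.06  ]), 756)
pad (array([0.6173, 0.2144, 0.06  ]), array([0.6173, 0.2146, 0.06  ]), 762)
pad (array([0.5042, 0.2082, 0.06  ]), array([0.5041, 0.2083, 0.06  ]), 774)
pad (array([0.498 , 0.3211, 0.06  ]), array([0.4977, 0.3208, 0.06  ]), 760)
wheel (array([0.5566, 0.2665, 0.06  ]), array([0.5564, 0.267 , 0.06  ]), 11104)
housing (array([0.5237, 0.0324, 0.066 ]), array([0.5214, 0.0306, 0.066 ]), 4082)
mark (array([0.4506, 0.0408, 0.066 ]), array([0.4498, 0.0393, 0.066 ]), 32)
handle 90 [ 0.47553111 -0.00590007  0.13758196] [[ 0.47486413 -0.00641598  0.139     ]] ((351.3536682128906, 275.31707763671875), (13.430944442749023, 6.715471267700195), 51.34019470214844)
jar [ 0.784 -0.124  0.078]
post [ 0.753 -0.303  0.118]
bottle [0.513 0.475 0.129]
brush [ 0.337 -0.233  0.02 ]
```

```bash
python3 -m creep '[94,10,0,-22,0, 94,15,0,-37,0, 94,15,0,-37,0, 94,10,0,-22,0, 94,0,0,0,-0.132, 94,0,0,0,-0.132, 94,0,0,0,-0.132, 94,0,0,0,0]'
cat > st.py <<'E'
from h import *
s=monitor.get_state(); M=R.from_rotvec(s['tool_rot']).as_matrix()
print('t',round(s['time_s'],2),'tcp',s['tcp_pos'].round(4),'yaw_cw',round(-np.arctan2(M[1,0],M[0,0]),4),'tilt',M[2].round(3),'q',s['q'].round(2),'F',s['ft_force'].round(1),'op',round(s['opening'],4))
E
python3 st.py
```

```text
time_s: 1.15
tcp_pos: [0.2416, 0.4484, 0.2224]
tool_rot: [-1.571, 0.001, -0.0]
ft_force: [0.2, 0.4, 0.5]
opening: 0.094
t 1.15 tcp [0.2416 0.4484 0.2224] yaw_cw 0.0006 tilt [-0. -1. -0.] q [-1.1   0.21 -0.04  1.9   0.01  1.03  0.42] F [0.2 0.4 0.5] op 0.094
```

```bash
python3 -m creep '[94,16,0,-20,0, 94,16,0,-40,0, 94,16,0,-50,0, 94,16,0,-50,0, 94,16,0,-50,0, 94,16,0,-50,0, 94,16,0,-50,0, 94,16,0,-50,0]'
python3 -m creep '[94,16,0,-50,0, 94,16,0,-50,0, 94,16,0,-50,0, 94,16,0,-40,0, 94,16,0,-30,0, 94,3,0,-15,0, 94,0,0,0,0, 94,0,0,0,0]'
python3 st.py; python3 meas.py | head -3
```

```text
time_s: 2.15
tcp_pos: [0.3699, 0.0869, 0.2226]
tool_rot: [-1.57, 0.002, -0.003]
ft_force: [0.4, 0.2, -0.3]
opening: 0.094
time_s: 3.15
tcp_pos: [0.4526, -0.1457, 0.2224]
tool_rot: [-1.571, 0.001, -0.0]
ft_force: [-0.2, -0.1, 0.6]
opening: 0.0939
t 3.15 tcp [ 0.4526 -0.1457  0.2224] yaw_cw 0.0006 tilt [-0. -1.  0.] q [-0.32  0.17  0.63  1.99 -0.12  1.02  1.94] F [-0.2 -0.1  0.6] op 0.0939
white (array([ 0.4461, -0.1536,  0.07  ]), array([ 0.4528, -0.1483,  0.07  ]), 183)
lilac (array([ 0.5918, -0.3542,  0.07  ]), array([ 0.5919, -0.3541,  0.07  ]), 479)
purple None
```

```bash
python3 -m creep '[94,0,30,-1,0, 94,0,40,0,0, 94,0,40,0,0, 94,0,35,0,0, 94,0,22,0,0, 94,0,10,0,0, 94,0,0,0,0, 40,0,0,0,0]'
python3 -m creep '[40,0,0,0,0, 40,0,0,0,0, 40,0,0,0,0, 40,0,-10,0,0, 40,0,-20,0,0]'
python3 st.py
```

```text
time_s: 4.2
tcp_pos: [0.4532, -0.1474, 0.0463]
tool_rot: [-1.571, -0.001, -0.001]
ft_force: [-0.4, -0.8, 0.3]
opening: 0.0874
time_s: 4.82
tcp_pos: [0.4522, -0.1475, 0.0759]
tool_rot: [-1.571, 0.001, 0.001]
ft_force: [0.1, 0.3, -1.0]
opening: 0.0554
t 4.83 tcp [ 0.4522 -0.1475  0.0759] yaw_cw 0.0001 tilt [-0.001 -1.    -0.   ] q [-0.21  0.41  0.55  2.11 -0.33  0.7   2.13] F [ 0.1  0.3 -1. ] op 0.0554
```

```bash
python3 -m creep '[40,0,-40,0,0, 40,0,-40,0,0, 40,10,-20,-5,0, 40,35,0,-14,0, 40,40,0,-16,0, 40,40,0,-16,0, 40,30,0,-10,0, 40,0,0,0,0]'
python3 -m creep '[40,0,0,0,0]'; python3 st.py
```

```text
time_s: 5.82
tcp_pos: [0.6086, -0.209, 0.1753]
tool_rot: [-1.572, 0.0, 0.001]
ft_force: [-0.6, -0.0, -2.0]
opening: 0.0557
time_s: 5.95
tcp_pos: [0.607, -0.2084, 0.1757]
tool_rot: [-1.571, 0.001, 0.0]
ft_force: [-0.4, -0.8, -2.3]
opening: 0.0558
t 5.95 tcp [ 0.607  -0.2084  0.1757] yaw_cw 0.0002 tilt [-0.001 -1.    -0.   ] q [-0.14  0.55  0.59  1.63 -0.34  1.06  2.12] F [-0.4 -0.8 -2.3] op 0.0558
```

```bash
python3 - <<'E'
from h import *
c=cam('top'); save(c,'t2.png')
s=cam('scene'); save(s,'s2.png')
E
```

```text
(no output)
```

View pics/s2.png

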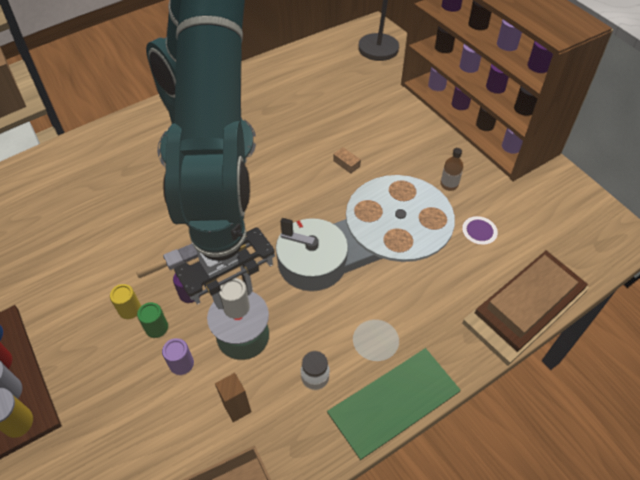

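The picture shows the white cup held upright above the pan at (235,295), with lilac (178,356) and purple (185,288) unmoved.

```bash
python3 -m creep '[40,0,15,0,0, 40,0,14,0,0, 40,0,6,0,0, 40,0,5,0,0, 40,0,4,0,0, 40,0,3,0,0, 40,0,1,0,0, 40,0,0,0,0]'
python3 st.py
python3 -m creep '[60,0,0,0,0, 70,0,0,0,0, 94,0,0,0,0, 94,0,0,0,0, 94,0,0,0,0, 94,0,0,0,0, 94,0,0,0,0, 94,0,0,0,0]'
python3 -m creep '[94,0,0,0,0, 94,0,0,0,0, 94,0,0,0,0, 94,0,0,0,0, 94,0,0,0,0, 94,0,0,0,0, 94,0,0,0,0]'
python3 st.py
python3 - <<'E'
from loc import *
for n in ('scene',):
    c=cam(n);P=cloud(c)
    hsv=cv2.cvtColor(c['color'],cv2.COLOR_RGB2HSV)
    m=(hsv[...,1]<60)&(hsv[...,2]>110)&(np.hypot(P[...,0]-.607,P[...,1]+.2085)<.04)&(P[...,2]>.09)&(P[...,2]<.17)
    Q=P[m]; print(n,len(Q),np.percentile(Q[:,2],[2,50,98]), Q.min(0),Q.max(0))
    pan=P[(np.hypot(P[...,0]-.607,P[...,1]+.2085)<.06)&(np.hypot(P[...,0]-.607,P[...,1]+.2085)>.045)&(P[...,2]<.1)&(P[...,2]>.06)]; print('pan z',len(pan),np.median(pan[:,2]))
    save(c,'s3.png'); cv2.imwrite('pics/s3c.png',cv2.resize(c['color'][230:380,150:310,::-1],None,fx=3,fy=3))
E
```

```text
time_s: 7.05
tcp_pos: [0.6078, -0.2085, 0.1276]
tool_rot: [-1.571, -0.0, 0.0]
ft_force: [-0.7, -0.0, 0.4]
opening: 0.0558
t 7.05 tcp [ 0.6078 -0.2085  0.1276] yaw_cw -0.0001 tilt [ 0. -1. -0.] q [-0.12  0.61  0.56  1.66 -0.37  0.98  2.15] F [-0.7 -0.   0.4] op 0.0558
time_s: 8.05
tcp_pos: [0.6077, -0.2084, 0.1275]
tool_rot: [-1.571, -0.0, 0.0]
ft_force: [0.1, 0.5, -0.3]
opening: 0.0941
time_s: 8.93
tcp_pos: [0.6077, -0.2084, 0.1275]
tool_rot: [-1.571, -0.0, 0.0]
ft_force: [0.1, 0.4, 0.2]
opening: 0.0942
t 8.93 tcp [ 0.6077 -0.2084  0.1275] yaw_cw -0.0002 tilt [ 0. -1. -0.] q [-0.12  0.61  0.56  1.66 -0.37  0.98  2.15] F [0.1 0.4 0.2] op 0.0942
scene 459 [0.1042002  0.1499287  0.15478157] [ 0.58606576 -0.23649503  0.09108461] [ 0.63762101 -0.18144863  0.15635315]
pan z 653 0.08229118112649725
```

View pics/s3c.png

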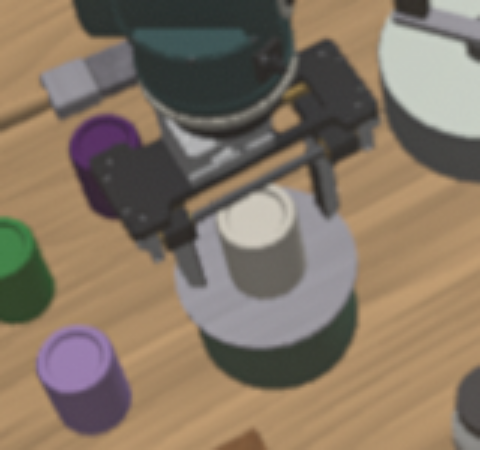

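The white cup stands centred on the pan with the fingers clear of it. I'll give it a little more rest, then take it to the far pad.

```bash
python3 -m creep '[94,0,0,0,0, 94,0,0,0,0, 94,0,0,0,0, 94,0,0,0,0, 40,0,0,0,0, 40,0,0,0,0, 40,0,0,0,0, 40,0,0,0,0]'
python3 -m creep '[40,0,-15,0,0, 40,0,-30,0,0, 40,0,-30,0,0, 40,0,-20,10,0, 40,0,0,25,0, 40,0,0,40,0, 40,0,0,50,0, 40,0,0,50,0]'
python3 -m creep '[40,0,0,50,0, 40,1,0,50,0, 40,1,0,50,0, 40,1,0,50,0, 40,1,0,50,0, 40,0,0,45,0, 40,0,0,35,0, 40,0,0,20,0]'
python3 -m creep '[40,0,0,11,0, 40,0,0,0,0, 40,0,0,0,0]'
python3 st.py; python3 meas.py
```

```text
time_s: 9.98
tcp_pos: [0.6077, -0.2084, 0.1275]
tool_rot: [-1.571, -0.0, 0.0]
ft_force: [-0.8, -0.5, 0.1]
opening: 0.0575
time_s: 10.98
tcp_pos: [0.6073, -0.0311, 0.2228]
tool_rot: [-1.571, -0.0, 0.0]
ft_force: [0.6, 0.4, -2.0]
opening: 0.0557
time_s: 11.98
tcp_pos: [0.6107, 0.319, 0.2224]
tool_rot: [-1.571, -0.001, 0.002]
ft_force: [-0.2, 0.6, -1.5]
opening: 0.056
time_s: 12.35
tcp_pos: [0.612, 0.3261, 0.2226]
tool_rot: [-1.571, 0.001, -0.001]
ft_force: [0.4, -0.1, -1.3]
opening: 0.0557
t 12.35 tcp [0.612  0.3261 0.2226] yaw_cw 0.0014 tilt [ 0.    -1.    -0.001] q [-0.86  0.58  0.5   1.44 -0.29  1.19  1.24] F [ 0.4 -0.1 -1.3] op 0.0557
white None
lilac (array([ 0.5918, -0.3545,  0.07  ]), array([ 0.5919, -0.3537,  0.07  ]), 477)
purple (array([ 0.4399, -0.2586,  0.07  ]), array([ 0.4397, -0.2582,  0.07  ]), 503)
green (array([ 0.48 , -0.364,  0.07 ]), array([ 0.4804, -0.3638,  0.07  ]), 487)
yellow (array([ 0.4004, -0.399 ,  0.07  ]), array([ 0.4006, -0.3986,  0.07  ]), 498)
pan dot (array([ 0.6077, -0.2091,  0.095 ]), array([ 0.6077, -0.2088,  0.095 ]), 80) pan (array([ 0.6069, -0.
[... 196 characters left out ...]
0.06  ]), 765)
pad (array([0.5043, 0.2082, 0.06  ]), array([0.5041, 0.2083, 0.06  ]), 772)
pad (array([0.4981, 0.321 , 0.06  ]), array([0.498, 0.321, 0.06 ]), 761)
wheel (array([0.5473, 0.2515, 0.06  ]), array([0.5565, 0.2655, 0.06  ]), 9381)
housing (array([0.5236, 0.0325, 0.066 ]), array([0.5214, 0.0306, 0.066 ]), 4082)
mark (array([0.4503, 0.0409, 0.066 ]), array([0.4498, 0.0404, 0.066 ]), 33)
handle 91 [ 0.4755483  -0.00581713  0.13817832] [[ 0.47498695 -0.00640867  0.139     ]] ((351.3536682128906, 275.31707763671875), (13.430944442749023, 6.715471267700195), 51.34019470214844)
jar [ 0.783 -0.124  0.082]
post [ 0.753 -0.303  0.119]
bottle [0.503 0.285 0.64 ]
brush [ 0.336 -0.234  0.016]
```

```bash
python3 -m creep '[40,-1,30,1,0, 40,0,35,0,0, 40,0,30,0,0, 40,0,12,0,0, 40,0,6,0,0, 40,0,4,0,0, 40,0,1,0,0, 40,0,0,0,0]'
python3 st.py
python3 -m creep '[60,0,0,0,0, 70,0,0,0,0, 94,0,0,0,0, 94,0,0,0,0, 94,0,-20,0,0, 94,0,-35,0,0, 94,0,-40,0,0, 94,0,-23,-10,0]'
python3 st.py
```

```text
time_s: 13.4
tcp_pos: [0.6108, 0.3287, 0.105]
tool_rot: [-1.571, -0.001, -0.0]
ft_force: [-0.2, 0.2, -1.9]
opening: 0.056
t 13.4 tcp [0.6108 0.3287 0.105 ] yaw_cw -0.0003 tilt [ 0.001 -1.     0.   ] q [-0.84  0.7   0.45  1.53 -0.34  0.99  1.28] F [-0.2  0.2 -1.9] op 0.056
time_s: 14.4
tcp_pos: [0.6111, 0.3189, 0.2256]
tool_rot: [-1.569, -0.003, -0.001]
ft_force: [-1.0, 0.2, -1.3]
opening: 0.094
t 14.4 tcp [0.6111 0.3189 0.2256] yaw_cw -0.0011 tilt [ 0.002 -1.     0.002] q [-0.86  0.57  0.5   1.45 -0.28  1.19  1.25] F [-1.   0.2 -1.3] op 0.094
```

```bash
python3 -m creep '[94,-2,0,-30,0, 94,-2,0,-45,0, 94,-2,0,-50,0, 94,-2,0,-50,0, 94,-2,0,-50,0, 94,-2,0,-50,0, 94,-2,0,-50,0, 94,-2,0,-50,0]'
python3 -m creep '[94,-1,0,-50,0, 94,-1,0,-50,0, 94,-1,0,-50,0, 94,0,0,-50,0, 94,0,0,-45,0, 94,0,0,-35,0, 94,0,0,-17,0, 94,0,0,0,0]'
python3 st.py; python3 - <<'E'
from h import *
for n in('top','scene'): save(cam(n),n+'4.png')
c=cam('top');P=cloud(c)
m=(np.hypot(P[...,0]-.6111,P[...,1]-.3275)<.06)&(P[...,2]>.12)&(P[...,2]<.14); v,u=np.nonzero(m); print('white',len(u),on_z(c,[[u.mean(),v.mean()]],.13))
E
python3 meas.py | head -3
```

```text
time_s: 15.4
tcp_pos: [0.594, -0.0586, 0.2229]
tool_rot: [-1.571, 0.0, -0.0]
ft_force: [0.4, -0.9, 0.2]
opening: 0.0938
time_s: 16.4
tcp_pos: [0.5912, -0.354, 0.2225]
tool_rot: [-1.571, 0.001, -0.001]
ft_force: [0.4, 0.5, 0.5]
opening: 0.094
t 16.4 tcp [ 0.5912 -0.354   0.2225] yaw_cw 0.0011 tilt [-0. -1. -0.] q [ 0.09  0.6   0.62  1.45 -0.36  1.2   2.33] F [0.4 0.5 0.5] op 0.094
white 528 [[0.61134347 0.32750538 0.13      ]]
white None
lilac (array([ 0.585 , -0.3428,  0.07  ]), array([ 0.5913, -0.3535,  0.07  ]), 201)
purple (array([ 0.4067, -0.2603,  0.07  ]), array([ 0.4   , -0.2624,  0.07  ]), 280)
```

View pics/scene4.png

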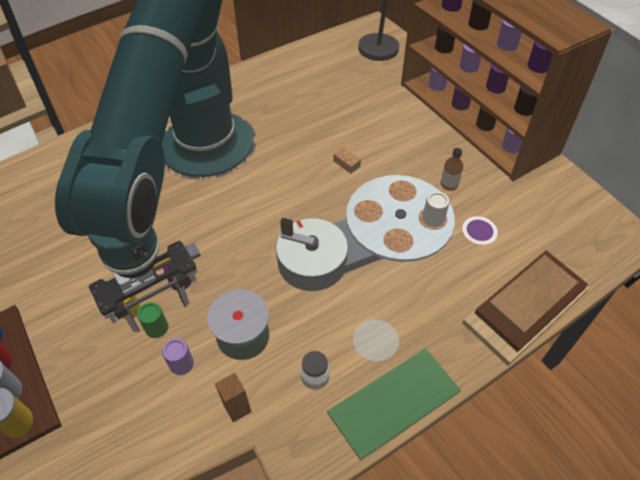

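White is centred on its pad at (436,207) and lilac is still at (178,356). Purple seems to have shifted, or it is partly hidden, so I'll check it later. Next is lilac.

```bash
python3 -m creep '[94,0,30,0,0, 94,0,40,0,0, 94,0,40,0,0, 94,0,35,0,0, 94,0,22,0,0, 94,0,10,0,0, 94,0,0,0,0, 40,0,0,0,0]'
python3 -m creep '[40,0,0,0,0, 40,0,0,0,0, 40,0,0,0,0, 40,0,-15,0,0, 40,0,-35,0,0, 40,0,-40,0,0, 40,0,-40,0,0, 40,0,0,0,0]'
python3 st.py
```

```text
time_s: 17.6
tcp_pos: [0.5923, -0.3538, 0.0468]
tool_rot: [-1.572, -0.001, -0.001]
ft_force: [1.0, 0.3, -0.0]
opening: 0.0872
time_s: 18.6
tcp_pos: [0.5928, -0.3543, 0.1795]
tool_rot: [-1.573, -0.004, -0.004]
ft_force: [-0.5, 0.1, -2.9]
opening: 0.0555
t 18.6 tcp [ 0.5928 -0.3543  0.1795] yaw_cw -0.0001 tilt [ 0.005 -1.    -0.002] q [ 0.1   0.64  0.6   1.49 -0.39  1.12  2.35] F [-0.5  0.1 -2.9] op 0.0555
```

```bash
python3 -m creep '[40,3,0,20,0, 40,4,0,35,0, 40,4,0,40,0, 40,4,0,30,0, 40,0,0,20,0, 40,0,0,0,0, 40,0,0,0,0, 40,0,0,0,0]'
python3 st.py
```

```text
time_s: 19.6
tcp_pos: [0.6064, -0.2096, 0.1754]
tool_rot: [-1.571, 0.001, -0.001]
ft_force: [-0.5, 0.6, -1.3]
opening: 0.0556
t 19.6 tcp [ 0.6064 -0.2096  0.1754] yaw_cw 0.0013 tilt [-0. -1. -0.] q [-0.15  0.56  0.61  1.63 -0.35  1.07  2.13] F [-0.5  0.6 -1.3] op 0.0556
```

```bash
python3 -m creep '[40,1,15,1,0, 40,0,14,0,0, 40,0,6,0,0, 40,0,5,0,0, 40,0,4,0,0, 40,0,3,0,0, 40,0,1,0,0, 40,0,0,0,0]'
python3 -m creep '[60,0,0,0,0, 70,0,0,0,0, 94,0,0,0,0, 94,0,0,0,0, 94,0,0,0,0, 94,0,0,0,0, 94,0,0,0,0, 94,0,0,0,0]'
python3 -m creep '[94,0,0,0,0, 94,0,0,0,0, 94,0,0,0,0, 94,0,0,0,0, 94,0,0,0,0, 94,0,0,0,0, 94,0,0,0,0, 94,0,0,0,0]'
python3 -m creep '[94,0,0,0,0, 94,0,0,0,0, 94,0,0,0,0, 94,0,0,0,0]'
python3 st.py
python3 - <<'E'
from loc import *
c=cam('scene');P=cloud(c); save(c,'s5.png')
d=np.hypot(P[...,0]-.607,P[...,1]+.2085)
pan=P[(d<.06)&(d>.045)&(P[...,2]<.1)&(P[...,2]>.06)]; print('pan z',len(pan),np.median(pan[:,2]))
m=(d<.04)&(P[...,2]>.11)&(P[...,2]<.17)
hsv=cv2.cvtColor(c['color'],cv2.COLOR_RGB2HSV); m&=(hsv[...,0]>120)&(hsv[...,0]<155)&(hsv[...,1]>50)
Q=P[m]; print(len(Q),np.percentile(Q[:,2],98)); T=Q[Q[:,2]>np.percentile(Q[:,2],98)-.008]; print((T.min(0)+T.max(0))/2)
cv2.imwrite('pics/s5c.png',cv2.resize(c['color'][200:380,80:310,::-1],None,fx=3,fy=3))
E
```

```text
time_s: 20.6
tcp_pos: [0.6078, -0.2075, 0.1277]
tool_rot: [-1.571, -0.0, -0.0]
ft_force: [-0.1, -0.3, 0.5]
opening: 0.0558
time_s: 21.6
tcp_pos: [0.6077, -0.2074, 0.1275]
tool_rot: [-1.571, -0.0, 0.0]
ft_force: [-0.1, -0.3, 0.5]
opening: 0.094
time_s: 22.6
tcp_pos: [0.6077, -0.2074, 0.1275]
tool_rot: [-1.571, -0.0, 0.0]
ft_force: [-1.0, -0.7, -0.4]
opening: 0.0942
time_s: 23.1
tcp_pos: [0.6077, -0.2074, 0.1275]
tool_rot: [-1.571, -0.0, 0.0]
ft_force: [0.3, 0.7, -0.2]
opening: 0.094
t 23.1 tcp [ 0.6077 -0.2074  0.1275] yaw_cw -0.0002 tilt [ 0. -1. -0.] q [-0.13  0.61  0.58  1.66 -0.39  0.98  2.16] F [ 0.3  0.7 -0.2] op 0.094
pan z 669 0.07897950152893407
650 0.15105313192569017
[ 0.61616683 -0.20854213  0.14871277]
```

View pics/s5c.png

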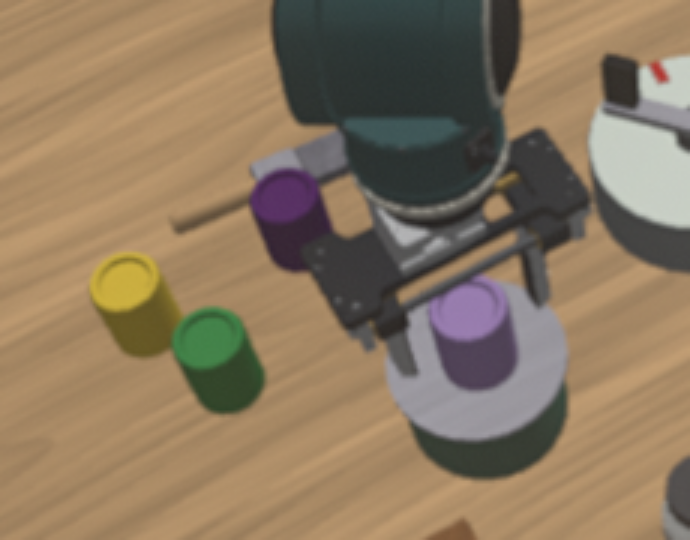

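Lilac stands centred on the pan. Purple has been knocked towards the brush and is still upright.

```bash
python3 -m creep '[40,0,0,0,0, 40,0,0,0,0, 40,0,0,0,0, 40,0,0,0,0, 40,0,-15,0,0, 40,0,-30,0,0, 40,0,-30,0,0, 40,0,-20,0,0]'
python3 -m creep '[40,0,0,25,0, 40,1,0,40,0, 40,1,0,50,0, 40,1,0,50,0, 40,1,0,50,0, 40,1,0,50,0, 40,1,0,50,0, 40,1,0,50,0]'
python3 -m creep '[40,1,0,35,0, 40,1,0,20,0, 40,0,0,2,0, 40,0,0,0,0, 40,0,0,0,0, 40,0,0,0,0]'
python3 st.py; python3 meas.py | head -11 | tail -9
```

```text
time_s: 24.15
tcp_pos: [0.6079, -0.2076, 0.2246]
tool_rot: [-1.571, -0.001, -0.001]
ft_force: [-0.1, -0.0, -1.9]
opening: 0.0553
time_s: 25.15
tcp_pos: [0.6144, 0.1593, 0.2228]
tool_rot: [-1.571, -0.0, 0.0]
ft_force: [0.6, 0.2, -2.8]
opening: 0.0553
time_s: 25.9
tcp_pos: [0.6168, 0.2137, 0.2226]
tool_rot: [-1.571, 0.001, -0.001]
ft_force: [0.7, -0.9, -2.8]
opening: 0.0558
t 25.9 tcp [0.6168 0.2137 0.2226] yaw_cw 0.0009 tilt [ 0. -1. -0.] q [-0.77  0.52  0.55  1.55 -0.29  1.15  1.41] F [ 0.7 -0.9 -2.8] op 0.0558
purple (array([ 0.4068, -0.2605,  0.07  ]), array([ 0.4   , -0.2624,  0.07  ]), 281)
green (array([ 0.4801, -0.3639,  0.07  ]), array([ 0.4809, -0.3634,  0.07  ]), 491)
yellow (array([ 0.4004, -0.399 ,  0.07  ]), array([ 0.4004, -0.3987,  0.07  ]), 495)
pan dot (array([ 0.6076, -0.2091,  0.095 ]), array([ 0.6077, -0.2088,  0.095 ]), 79) pan (array([ 0.607 , -0.2088,  0.095 ]), array([ 0.607 , -0.2089,  0.095 ]), 2701)
pad None
pad (array([0.5988, 0.196 , 0.06  ]), array([0.598 , 0.1933, 0.06  ]), 97)
pad (array([0.5055, 0.1944, 0.06  ]), array([0.5041, 0.2051, 0.06  ]), 413)
pad None
wheel (array([0.5359, 0.1756, 0.06  ]), array([0.5248, 0.1736, 0.06  ]), 2029)
```

```bash
python3 -m creep '[40,0,30,1,0, 40,0,35,0,0, 40,0,30,0,0, 40,0,10,0,0, 40,0,5,0,0, 40,0,3,0,0, 40,0,2,0,0, 40,0,0,0,0]'
python3 st.py
python3 -m creep '[60,0,0,0,0, 70,0,0,0,0, 94,0,0,0,0, 94,0,0,0,0, 94,0,-20,0,0, 94,0,-35,0,0, 94,0,-40,0,0, 94,0,-20,-10,0]'
python3 - <<'E'
from h import *
c=cam('top');P=cloud(c); save(c,'t6.png')
m=(np.hypot(P[...,0]-.39,P[...,1]+.263)<.07)&(abs(P[...,2]-.07)<.012); v,u=np.nonzero(m); print('purple',len(u),on_z(c,[[u.mean(),v.mean()]],.07))
E
```

```text
time_s: 26.95
tcp_pos: [0.6172, 0.2157, 0.1083]
tool_rot: [-1.57, -0.001, -0.001]
ft_force: [0.7, -0.2, 1.5]
opening: 0.0558
t 26.95 tcp [0.6172 0.2157 0.1083] yaw_cw -0.0002 tilt [ 0.001 -1.     0.001] q [-0.73  0.64  0.5   1.64 -0.36  0.95  1.46] F [ 0.7 -0.2  1.5] op 0.0558
time_s: 27.95
tcp_pos: [0.6173, 0.206, 0.2257]
tool_rot: [-1.569, -0.003, -0.001]
ft_force: [-0.5, -0.5, 0.6]
opening: 0.0942
purple 516 [[ 0.39633432 -0.26328402  0.07      ]]
```

```bash
python3 -m creep '[94,-8,0,-25,0, 94,-16,0,-35,0, 94,-20,0,-45,0, 94,-22,0,-45,0, 94,-22,0,-45,0, 94,-22,0,-45,0, 94,-22,0,-45,0, 94,-22,0,-45,0]'
python3 -m creep '[94,-22,0,-45,0, 94,-20,0,-40,0, 94,-15,0,-33,0, 94,-10,0,-20,0, 94,0,0,0,0, 94,0,0,0,0]'
python3 st.py; python3 - <<'E'
from h import *
c=cam('top');P=cloud(c);save(c,'t7.png')
for x,y in [(.6112,.3275),(.6173,.2145)]:
    m=(np.hypot(P[...,0]-x,P[...,1]-y)<.055)&(P[...,2]>.12)&(P[...,2]<.14); v,u=np.nonzero(m); print('cup',len(u),on_z(c,[[u.mean(),v.mean()]],.13))
save(cam('scene'),'s7.png')
E
```

```text
time_s: 29.0
tcp_pos: [0.4613, -0.126, 0.2223]
tool_rot: [-1.571, 0.0, 0.0]
ft_force: [0.1, -0.5, 0.4]
opening: 0.0941
time_s: 29.75
tcp_pos: [0.3958, -0.2618, 0.2223]
tool_rot: [-1.57, -0.0, 0.001]
ft_force: [0.6, 0.3, 0.3]
opening: 0.0935
t 29.75 tcp [ 0.3958 -0.2618  0.2223] yaw_cw -0.0006 tilt [-0. -1.  0.] q [-0.22  0.19  0.83  2.   -0.16  1.02  2.26] F [0.6 0.3 0.3] op 0.0935
cup 531 [[0.6113225  0.32744904 0.13      ]]
cup 541 [[0.61767082 0.21526369 0.13      ]]
```

View pics/s7.png

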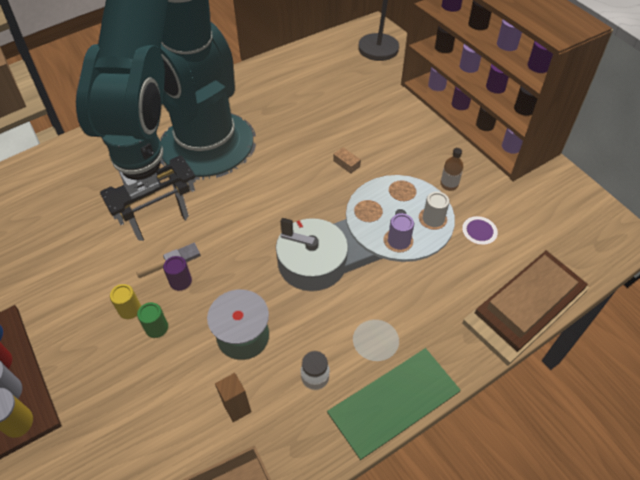

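White (436,207) and lilac (400,232) stand centred on their pads, and purple is upright at (177,272) beside the brush. I'll grasp it now.

```bash
python3 -m creep '[94,1,30,-1,0, 94,0,40,0,0, 94,0,40,0,0, 94,0,35,0,0, 94,0,22,0,0, 94,0,10,0,0, 94,0,0,0,0, 40,0,0,0,0]'
python3 -m creep '[40,0,0,0,0, 40,0,0,0,0, 40,0,0,0,0, 40,0,-15,0,0, 40,0,-35,0,0, 40,0,-40,0,0, 40,0,-40,0,0, 40,0,0,0,0]'
python3 st.py
```

```text
time_s: 30.85
tcp_pos: [0.3973, -0.2636, 0.0463]
tool_rot: [-1.571, -0.001, -0.0]
ft_force: [0.5, 0.4, 0.1]
opening: 0.0873
time_s: 31.85
tcp_pos: [0.3978, -0.264, 0.1783]
tool_rot: [-1.572, -0.004, -0.003]
ft_force: [0.0, 0.7, -3.3]
opening: 0.0557
t 31.85 tcp [ 0.3978 -0.264   0.1783] yaw_cw -0.0002 tilt [ 0.005 -1.    -0.001] q [-0.19  0.27  0.83  2.04 -0.25  0.93  2.34] F [ 0.   0.7 -3.3] op 0.0557
```

```bash
python3 -m creep '[40,20,0,5,0, 40,35,0,9,0, 40,40,0,10,0, 40,40,0,10,0, 40,40,0,10,0, 40,25,0,7,0, 40,11,0,4,0, 40,0,0,0,0]'
python3 -m creep '[40,0,0,0,0, 40,0,0,0,0]'
python3 st.py
```

```text
time_s: 32.85
tcp_pos: [0.6076, -0.2081, 0.1745]
tool_rot: [-1.571, 0.001, 0.002]
ft_force: [0.3, 0.2, -1.7]
opening: 0.0557
time_s: 33.1
tcp_pos: [0.6071, -0.2088, 0.1757]
tool_rot: [-1.571, 0.0, -0.001]
ft_force: [0.5, -0.3, -1.8]
opening: 0.0557
t 33.1 tcp [ 0.6071 -0.2088  0.1757] yaw_cw 0.0007 tilt [ 0. -1.  0.] q [-0.21  0.58  0.7   1.63 -0.42  1.08  2.18] F [ 0.5 -0.3 -1.8] op 0.0557
```

```bash
python3 -m creep '[40,1,15,0,0, 40,0,14,0,0, 40,0,6,0,0, 40,0,5,0,0, 40,0,4,0,0, 40,0,3,0,0, 40,0,1,0,0, 40,0,0,0,0]'
python3 -m creep '[60,0,0,0,0, 70,0,0,0,0, 94,0,0,0,0, 94,0,0,0,0, 94,0,0,0,0, 94,0,0,0,0, 94,0,0,0,0, 94,0,0,0,0]'
python3 -m creep '[94,0,0,0,0, 94,0,0,0,0, 94,0,0,0,0, 94,0,0,0,0, 94,0,0,0,0, 94,0,0,0,0, 94,0,0,0,0, 94,0,0,0,0]'
python3 -m creep '[94,0,0,0,0, 94,0,0,0,0, 94,0,0,0,0, 94,0,0,0,0]'
python3 st.py
python3 - <<'E'
from loc import *
c=cam('scene');P=cloud(c); save(c,'s8.png')
d=np.hypot(P[...,0]-.607,P[...,1]+.2085)
pan=P[(d<.06)&(d>.045)&(P[...,2]<.1)&(P[...,2]>.06)]; print('pan z',len(pan),np.median(pan[:,2]))
cv2.imwrite('pics/s8c.png',cv2.resize(c['color'][200:380,80:310,::-1],None,fx=2,fy=2))
E
```

```text
time_s: 34.1
tcp_pos: [0.6088, -0.2085, 0.1277]
tool_rot: [-1.571, -0.0, -0.0]
ft_force: [-0.9, -1.0, 0.3]
opening: 0.0558
time_s: 35.1
tcp_pos: [0.6087, -0.2084, 0.1275]
tool_rot: [-1.571, -0.0, 0.0]
ft_force: [0.9, 0.1, 0.0]
opening: 0.0941
time_s: 36.1
tcp_pos: [0.6087, -0.2084, 0.1275]
tool_rot: [-1.571, -0.0, 0.0]
ft_force: [0.1, -0.6, -0.1]
opening: 0.0937
time_s: 36.6
tcp_pos: [0.6087, -0.2084, 0.1275]
tool_rot: [-1.571, -0.0, 0.0]
ft_force: [0.8, 1.0, 0.0]
opening: 0.094
t 36.6 tcp [ 0.6087 -0.2084  0.1275] yaw_cw -0.0002 tilt [-0. -1. -0.] q [-0.19  0.64  0.67  1.66 -0.46  1.    2.21] F [0.8 1.  0. ] op 0.094
pan z 659 0.0835955284070411
```

View pics/s8c.png

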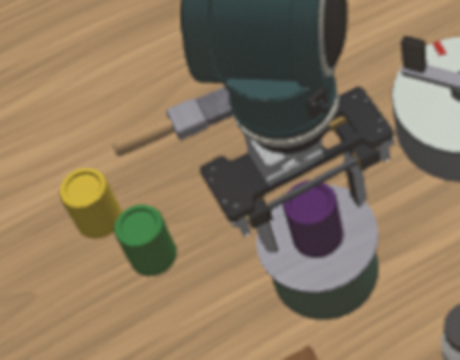

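Purple stands centred on the pan.

```bash
python3 -m creep '[40,0,0,0,0, 40,0,0,0,0, 40,0,0,0,0, 40,0,0,0,0, 40,0,-15,0,0, 40,0,-30,0,0, 40,0,-30,0,0, 40,0,-20,0,0]'
python3 -m creep '[40,-5,0,25,0, 40,-10,0,40,0, 40,-12,0,50,0, 40,-13,0,50,0, 40,-13,0,50,0, 40,-13,0,50,0, 40,-13,0,50,0, 40,-13,0,50,0]'
python3 -m creep '[40,-8,0,33,0, 40,-4,0,18,0, 40,0,0,0,0, 40,0,0,0,0, 40,0,0,0,0]'
python3 st.py
```

```text
time_s: 37.65
tcp_pos: [0.609, -0.2086, 0.2247]
tool_rot: [-1.571, -0.001, -0.001]
ft_force: [-0.3, 0.4, -2.2]
opening: 0.0555
time_s: 38.65
tcp_pos: [0.516, 0.1581, 0.2229]
tool_rot: [-1.571, -0.0, -0.0]
ft_force: [1.2, -0.1, -0.6]
opening: 0.0554
time_s: 39.28
tcp_pos: [0.5051, 0.2063, 0.2225]
tool_rot: [-1.571, 0.001, -0.001]
ft_force: [0.1, -1.0, -2.9]
opening: 0.0555
t 39.27 tcp [0.5051 0.2063 0.2225] yaw_cw 0.0017 tilt [ 0. -1. -0.] q [-1.    0.33  0.69  1.83 -0.24  1.06  1.34] F [ 0.1 -1.  -2.9] op 0.0555
```

```bash
python3 -m creep '[40,-1,30,2,0, 40,0,35,0,0, 40,0,30,0,0, 40,0,12,0,0, 40,0,6,0,0, 40,0,4,0,0, 40,0,1,0,0, 40,0,0,0,0]'
python3 st.py
python3 -m creep '[60,0,0,0,0, 70,0,0,0,0, 94,0,0,0,0, 94,0,0,0,0, 94,0,-20,0,0, 94,0,-35,0,0, 94,0,-40,0,0, 94,0,-23,-10,0]'
python3 -m creep '[94,0,0,-30,0, 94,0,0,-40,0, 94,0,0,-50,0, 94,0,0,-50,0, 94,0,0,-50,0, 94,0,0,-50,0, 94,0,0,-50,0, 94,0,0,-30,0]'
cat > cups.py <<'E'
from h import *
c=cam('top');P=cloud(c)
w=np.array([.5567,.2668])
m=((np.hypot(P[...,0]-w[0],P[...,1]-w[1])<.135)&(P[...,2]>.12)&(P[...,2]<.14)).astype(np.uint8)
n,_,st,ce=cv2.connectedComponentsWithStats(m)
for i in range(1,n):
    if st[i,4]>50:
        p=on_z(c,[ce[i]],.13)[0,:2]; print('cup',st[i,4],p.round(4),'r',np.hypot(*(p-w)).round(4),'ang',np.degrees(np.arctan2(*(p-w)[::-1])).round(1))
E
python3 cups.py; python3 meas.py | grep -E 'pad|hous|mark|handle'; python3 st.py
```

```text
time_s: 40.28
tcp_pos: [0.5038, 0.2097, 0.1049]
tool_rot: [-1.57, -0.001, -0.0]
ft_force: [0.2, 0.7, -1.1]
opening: 0.0554
t 40.27 tcp [0.5038 0.2097 0.1049] yaw_cw -0.0003 tilt [ 0.001 -1.     0.   ] q [-0.93  0.49  0.61  1.93 -0.37  0.84  1.44] F [ 0.2  0.7 -1.1] op 0.0554
time_s: 41.28
tcp_pos: [0.504, 0.2001, 0.2242]
tool_rot: [-1.57, -0.002, -0.0]
ft_force: [-0.3, -0.3, -0.6]
opening: 0.094
time_s: 42.28
tcp_pos: [0.5033, -0.1529, 0.2227]
tool_rot: [-1.571, 0.001, -0.002]
ft_force: [-0.4, 0.2, 0.1]
opening: 0.0939
cup 543 [0.6177 0.2153] r 0.0799 ang -40.2
cup 531 [0.6112 0.3274] r 0.0815 ang 48.0
cup 545 [0.5022 0.2095] r 0.0791 ang -133.6
pad (array([0.6052, 0.3126, 0.06  ]), array([0.6108, 0.3267, 0.06  ]), 220)
pad (array([0.6067, 0.2019, 0.06  ]), array([0.6169, 0.2143, 0.06  ]), 208)
pad (array([0.5076, 0.192 , 0.06  ]), array([0.5042, 0.208 , 0.06  ]), 208)
pad (array([0.498 , 0.3211, 0.06  ]), array([0.4977, 0.3208, 0.06  ]), 763)
housing (array([0.5237, 0.0324, 0.066 ]), array([0.5214, 0.0306, 0.066 ]), 4080)
mark (array([0.4506, 0.0408, 0.066 ]), array([0.4498, 0.0393, 0.066 ]), 32)
handle 90 [ 0.4755437  -0.00589256  0.13826824] [[ 0.47486382 -0.00643915  0.139     ]] ((351.3536682128906, 275.31707763671875), (13.430944442749023, 6.715471267700195), 51.34019470214844)
t 42.38 tcp [ 0.5031 -0.1538  0.2227] yaw_cw 0.0044 tilt [ 0.    -1.    -0.001] q [-0.45  0.32  0.84  1.88 -0.27  1.06  2.06] F [0.2 1.2 0.2] op 0.0941
```

All three cups are centred on pads (0.1–2.5 mm off). Next I'll go above the crank handle, with tool x pointing inward along the arm.

```bash
python3 -m creep '[50,-4,0,20,0, 50,-8,0,40,0, 50,-8,0,45,0, 50,-8,0,42,0, 50,0,0,0,-0.168, 50,0,0,0,-0.168, 50,0,0,0,-0.168, 50,0,0,0,-0.168]'
python3 -m creep '[50,0,0,0,0, 50,0,0,0,0]'
python3 st.py; python3 - <<'E'
from h import *
c=cam('top');save(c,'t9.png');print(c['K'][0,0])
cv2.imwrite('pics/t9c.png',cv2.resize(c['color'][190:320,250:420,::-1],None,fx=4,fy=4,interpolation=cv2.INTER_CUBIC))
E
```

```text
time_s: 43.38
tcp_pos: [0.4756, -0.0027, 0.2225]
tool_rot: [-1.505, -0.531, 0.531]
ft_force: [-0.1, 0.2, 0.3]
opening: 0.0499
time_s: 43.62
tcp_pos: [0.4756, -0.0032, 0.2225]
tool_rot: [-1.507, -0.523, 0.523]
ft_force: [-0.5, 0.2, 1.0]
opening: 0.0503
t 43.62 tcp [ 0.4756 -0.0032  0.2225] yaw_cw -0.6685 tilt [ 0. -1. -0.] q [-0.69  0.18  0.71  1.99 -0.13  1.02  2.32] F [-0.5  0.2  1. ] op 0.0503
530.7361822600737
```

```bash
python3 -m creep '[50,-2,20,-2,0, 50,0,35,0,0, 50,0,30,0,0, 50,0,15,0,0, 50,0,4,0,0, 50,0,0,0,0]'
python3 st.py
python3 -m creep '[0,0,0,0,0, 0,0,0,0,0, 0,0,0,0,0, 0,0,0,0,0]'
python3 st.py; python3 - <<'E'
from h import *
c=cam('scene');save(c,'s10.png')
cv2.imwrite('pics/s10c.png',cv2.resize(c['color'][130:310,200:480,::-1],None,fx=2.5,fy=2.5))
E
```

```text
time_s: 44.42
tcp_pos: [0.4757, -0.0063, 0.119]
tool_rot: [-1.506, -0.526, 0.525]
ft_force: [0.6, -0.0, -0.3]
opening: 0.0502
t 44.42 tcp [ 0.4757 -0.0063  0.119 ] yaw_cw -0.6717 tilt [ 0.001 -1.    -0.   ] q [-0.6   0.35  0.65  2.09 -0.29  0.8   2.47] F [ 0.6 -0.  -0.3] op 0.0502
time_s: 44.92
tcp_pos: [0.4755, -0.0064, 0.1186]
tool_rot: [-1.506, -0.526, 0.526]
ft_force: [0.9, -3.9, 1.4]
opening: 0.0138
t 44.92 tcp [ 0.4755 -0.0064  0.1186] yaw_cw -0.6721 tilt [ 0. -1. -0.] q [-0.6   0.35  0.65  2.09 -0.29  0.79  2.47] F [ 0.9 -3.9  1.4] op 0.0138
```

View pics/s10c.png

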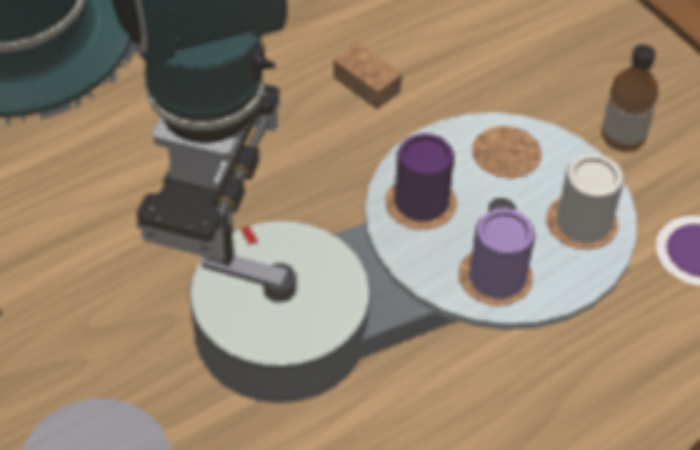

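The blade is gripped (opening 13.8 mm) and all three cups stand on pads. I'll start turning.

```bash
python3 -m creep '[0,0.2,0,4.8,0.08, 0,0.8,0,9.6,0.16, 0,0.8,0,9.6,0.16, 0,0.8,0,9.6,0.16, 0,0.8,0,9.6,0.16, 0,0.2,0,4.8,0.08, 0,0,0,0,0, 0,0,0,0,0]'
python3 st.py; python3 - <<'E'
from h import *
s=monitor.get_state();a=np.array([.5215,.0306]);d=s['tcp_pos'][:2]-a;print(np.hypot(*d),np.degrees(np.arctan2(d[1],d[0]))%360)
c=cam('scene');cv2.imwrite('pics/s11c.png',cv2.resize(c['color'][180:310,230:380,::-1],None,fx=4,fy=4,interpolation=cv2.INTER_CUBIC))
c=cam('top');cv2.imwrite('pics/t11c.png',cv2.resize(c['color'][190:320,270:400,::-1],None,fx=4,fy=4,interpolation=cv2.INTER_CUBIC))
E
```

```text
time_s: 45.98
tcp_pos: [0.4638, 0.0387, 0.1186]
tool_rot: [-1.569, 0.099, -0.102]
ft_force: [8.7, -2.2, -7.1]
opening: 0.0137
t 45.98 tcp [0.4638 0.0387 0.1186] yaw_cw 0.1283 tilt [ 0.002 -1.    -0.001] q [-0.85  0.37  0.84  2.12 -0.39  0.8   1.66] F [ 8.7 -2.2 -7.1] op 0.0137
0.05827431310210077 172.05361278632606
```

View pics/s11c.png

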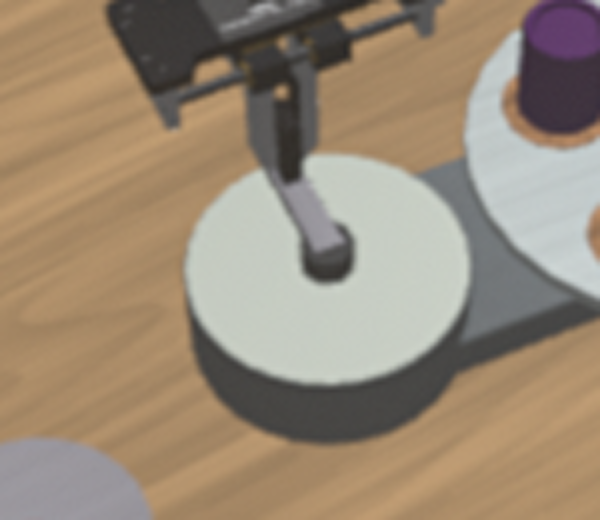

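The arm lies over the mark: the grip is at 172.05° and the mark at about 172.2°. From here I count two full turns (12.57 rad).

```bash
cat > ang.py <<'E'
from h import *
s=monitor.get_state();a=np.array([.5215,.0306]);d=s['tcp_pos'][:2]-a;print('r',np.hypot(*d).round(4),'ang',(np.degrees(np.arctan2(d[1],d[0]))%360).round(2))
E
python3 -m creep '[0,0.8,0,9.6,0.16, 0,0.8,0,9.6,0.16, 0,0.8,0,9.6,0.16, 0,0.8,0,9.6,0.16, 0,0.8,0,9.6,0.16, 0,0.8,0,9.6,0.16, 0,0.8,0,9.6,0.16, 0,0.8,0,9.6,0.16]'
python3 st.py; python3 ang.py
```

```text
time_s: 47.08
tcp_pos: [0.5139, 0.09, 0.1187]
tool_rot: [-1.28, 1.091, -1.094]
ft_force: [5.0, -8.9, -2.5]
opening: 0.0137
t 47.08 tcp [0.5139 0.09   0.1187] yaw_cw 1.413 tilt [ 0.002 -1.     0.001] q [-1.06  0.62  1.09  1.99 -0.68  0.96  0.54] F [ 5.  -8.9 -2.5] op 0.0137
r 0.0599 ang 97.31
```

```bash
python3 -m creep '[0,0.8,0,9.6,0.16, 0,0.8,0,9.6,0.16, 0,0.8,0,9.6,0.16, 0,0.8,0,9.6,0.16, 0,0.8,0,9.6,0.16, 0,0.8,0,9.6,0.16, 0,0.8,0,9.6,0.16, 0,0.8,0,9.6,0.16]'
python3 st.py; python3 ang.py
```

```text
time_s: 48.08
tcp_pos: [0.5781, 0.0572, 0.1187]
tool_rot: [-0.449, 1.97, -1.973]
ft_force: [5.5, -2.0, 0.4]
opening: 0.0139
t 48.08 tcp [0.5781 0.0572 0.1187] yaw_cw 2.692 tilt [-0.001 -1.     0.002] q [-0.97  0.84  1.22  1.84 -0.88  1.13 -0.55] F [ 5.5 -2.   0.4] op 0.0139
r 0.0625 ang 25.17
```

```bash
python3 -m creep '[0,0.8,0,9.6,0.16, 0,0.8,0,9.6,0.16, 0,0.8,0,9.6,0.16, 0,0.8,0,9.6,0.16]'
python3 st.py; python3 ang.py
python3 -m creep '[0,0.8,0,9.6,0.16, 0,0.8,0,9.6,0.16, 0,0.8,0,9.6,0.16, 0,0.8,0,9.6,0.16, 0,0,0,0,0]'
python3 st.py; python3 ang.py
python3 - <<'E'
import numpy as np
p=np.array([(.4638,.0387),(.5139,.09),(.5781,.0572),(.4755,-.0064)]);A=np.c_[2*p,np.ones(4)];s=np.linalg.lstsq(A,(p**2).sum(1),rcond=None)[0];print(s[:2],np.sqrt(s[2]+s[0]**2+s[1]**2))
E
```

```text
time_s: 48.58
tcp_pos: [0.5833, 0.0191, 0.1188]
tool_rot: [-0.206, -2.121, 2.124]
ft_force: [11.0, -4.2, -3.8]
opening: 0.0139
t 48.58 tcp [0.5833 0.0191 0.1188] yaw_cw -2.9508 tilt [-0.003 -1.     0.001] q [-0.91  0.85  1.23  1.84 -0.9   1.14 -1.11] F [11.  -4.2 -3.8] op 0.0139
r 0.0629 ang 349.49
time_s: 49.2
tcp_pos: [0.5643, -0.0148, 0.1188]
tool_rot: [-0.767, -1.731, 1.732]
ft_force: [11.4, -9.3, -8.1]
opening: 0.0138
t 49.2 tcp [ 0.5643 -0.0148  0.1188] yaw_cw -2.3112 tilt [-0.004 -1.    -0.001] q [-0.88  0.83  1.24  1.89 -0.88  1.12 -1.69] F [11.4 -9.3 -8.1] op 0.0138
r 0.0624 ang 313.33
[0.52382385 0.03019888] 0.06062058426468323
```

```bash
python3 -m creep '[50,0,0,0,0, 50,0,0,0,0, 50,0,-20,0,0, 50,0,-35,0,0, 50,0,0,0,-0.1745, 50,0,0,0,-0.1745, 50,0,0,0,-0.1745, 50,0,0,0,-0.1745]'
python3 -m creep '[50,0,0,0,-0.1745, 50,0,0,0,-0.1745, 50,0,0,0,-0.1745, 50,0,0,0,-0.1745, 50,0,0,0,-0.1745, 50,0,0,0,-0.1745, 50,0,0,0,-0.1745, 50,0,0,0,-0.1745]'
python3 -m creep '[50,0,0,0,-0.1745, 50,0,0,0,-0.1745, 50,0,0,0,-0.1745, 50,0,0,0,-0.1745, 50,0,0,0,-0.1745, 50,0,0,0,-0.1745, 50,0,0,0,0, 50,0,0,0,0]'
python3 st.py; python3 ang.py; python3 cups.py
python3 - <<'E'
from h import *
c=cam('scene');save(c,'s12.png');cv2.imwrite('pics/s12c.png',cv2.resize(c['color'][130:310,220:480,::-1],None,fx=3,fy=3,interpolation=cv2.INTER_CUBIC))
E
```

```text
time_s: 50.2
tcp_pos: [0.5632, -0.0131, 0.1735]
tool_rot: [-0.132, -2.158, 2.158]
ft_force: [0.2, 0.1, -0.1]
opening: 0.0499
time_s: 51.2
tcp_pos: [0.5632, -0.0133, 0.1734]
tool_rot: [-1.054, 1.425, -1.425]
ft_force: [-0.1, -0.9, -0.2]
opening: 0.0499
time_s: 52.2
tcp_pos: [0.5633, -0.0134, 0.1735]
tool_rot: [-1.472, 0.649, -0.649]
ft_force: [-0.6, 0.7, 0.6]
opening: 0.0503
t 52.2 tcp [ 0.5633 -0.0134  0.1735] yaw_cw 0.831 tilt [-0. -1. -0.] q [-0.43  0.4   0.5   1.83 -0.23  0.97  0.91] F [-0.6  0.7  0.6] op 0.0503
r 0.0607 ang 313.52
cup 544 [0.6344 0.2417] r 0.0817 ang -17.9
cup 545 [0.5336 0.1904] r 0.0798 ang -106.8
cup 532 [0.4823 0.2938] r 0.0792 ang 160.1
```

View pics/s12c.png

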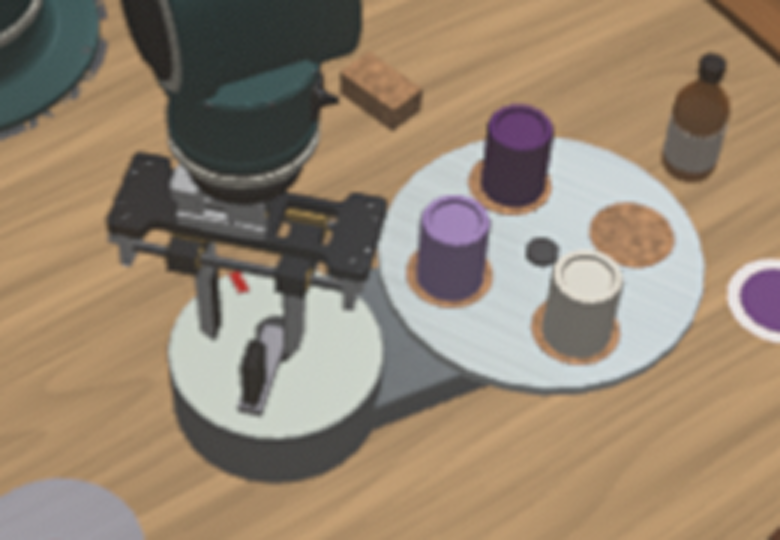

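The wheel has turned 66° (×4 = 264°, with 266° expected). The cups are on their pads and the blade is under the fingers. Regripping; tool x now points outward, so the shifts change sign.

```bash
python3 -m creep '[50,0,30,0,0, 50,0,20,0,0, 50,0,5,0,0, 50,0,0,0,0, 0,0,0,0,0, 0,0,0,0,0, 0,0,0,0,0, 0,0,0,0,0]'
python3 st.py; python3 ang.py
python3 -m creep '[0,-0.8,0,-9.6,0.16, 0,-0.8,0,-9.6,0.16, 0,-0.8,0,-9.6,0.16, 0,-0.8,0,-9.6,0.16, 0,-0.8,0,-9.6,0.16, 0,-0.8,0,-9.6,0.16, 0,-0.8,0,-9.6,0.16, 0,-0.8,0,-9.6,0.16]'
python3 st.py; python3 ang.py
```

```text
time_s: 53.3
tcp_pos: [0.5634, -0.0134, 0.1186]
tool_rot: [-1.472, 0.646, -0.646]
ft_force: [1.6, 1.9, 1.4]
opening: 0.0135
t 53.3 tcp [ 0.5634 -0.0134  0.1186] yaw_cw 0.8269 tilt [ 0. -1.  0.] q [-0.4   0.47  0.47  1.87 -0.27  0.86  0.95] F [1.6 1.9 1.4] op 0.0135
r 0.0608 ang 313.62
time_s: 54.3
tcp_pos: [0.4927, -0.0199, 0.1187]
tool_rot: [-0.9, 1.594, -1.596]
ft_force: [14.5, 6.7, -15.1]
opening: 0.0141
t 54.3 tcp [ 0.4927 -0.0199  0.1187] yaw_cw 2.1119 tilt [-0.002 -1.     0.002] q [-0.69  0.43  0.82  2.05 -0.42  0.83 -0.17] F [ 14.5   6.7 -15.1] op 0.0141
r 0.0581 ang 240.35
```

```bash
python3 -m creep '[0,-1.6,0,-8.3,0.16, 0,-0.8,0,-9.6,0.16, 0,-0.8,0,-9.6,0.16, 0,-0.8,0,-9.6,0.16, 0,-0.8,0,-9.6,0.16, 0,-0.8,0,-9.6,0.16]'
python3 st.py; python3 ang.py
python3 -m creep '[0,-0.8,0,-9.6,0.16, 0,-0.8,0,-9.6,0.16, 0,-0.8,0,-9.6,0.16, 0,-0.8,0,-9.6,0.16, 0,-0.8,0,-9.6,0.16, 0,-0.8,0,-9.6,0.16, 0,0,0,0,0]'
python3 st.py; python3 ang.py
```

```text
time_s: 55.05
tcp_pos: [0.4651, 0.0265, 0.1187]
tool_rot: [-0.072, 2.184, -2.186]
ft_force: [15.9, -6.9, -22.3]
opening: 0.0137
t 55.05 tcp [0.4651 0.0265 0.1187] yaw_cw 3.0728 tilt [-0.003 -1.     0.001] q [-1.    0.49  1.09  2.12 -0.57  0.86 -1.08] F [ 15.9  -6.9 -22.3] op 0.0137
r 0.0566 ang 184.11
time_s: 55.92
tcp_pos: [0.4872, 0.0764, 0.1186]
tool_rot: [-0.809, -1.69, 1.694]
ft_force: [5.3, -12.9, -3.4]
opening: 0.0138
t 55.92 tcp [0.4872 0.0764 0.1186] yaw_cw -2.2524 tilt [-0.004 -1.     0.001] q [-1.14  0.65  1.22  2.06 -0.75  0.98 -1.98] F [  5.3 -12.9  -3.4] op 0.0138
r 0.0572 ang 126.87
```

```bash
python3 -m creep '[50,0,0,0,0, 50,0,0,0,0, 50,0,-20,0,0, 50,0,-35,0,0, 50,0,0,0,-0.1745, 50,0,0,0,-0.1745, 50,0,0,0,-0.1745, 50,0,0,0,-0.1745]'
python3 -m creep '[50,0,0,0,-0.1745, 50,0,0,0,-0.1745, 50,0,0,0,-0.1745, 50,0,0,0,-0.1745, 50,0,0,0,-0.1745, 50,0,0,0,-0.1745, 50,0,0,0,-0.1745, 50,0,0,0,-0.1745]'
python3 -m creep '[50,0,0,0,-0.1745, 50,0,0,0,-0.1745, 50,0,0,0,-0.1745, 50,0,0,0,-0.1745, 50,0,0,0,-0.1745, 50,0,0,0,-0.1745, 50,0,0,0,0, 50,0,0,0,0]'
python3 st.py; python3 ang.py; python3 cups.py
python3 - <<'E'
from h import *
c=cam('scene');P=cloud(c)
m=(P[...,2]>.118)&(P[...,2]<.145)&(np.hypot(P[...,0]-.522,P[...,1]-.0305)<.085)&(c['color'].max(2)<70)
print(m.sum(),np.median(P[m],0),P[m].min(0),P[m].max(0))
cv2.imwrite('pics/s13c.png',cv2.resize(c['color'][180:310,220:380,::-1],None,fx=3,fy=3,interpolation=cv2.INTER_CUBIC))
E
```

```text
time_s: 56.92
tcp_pos: [0.4861, 0.0782, 0.1736]
tool_rot: [-0.193, -2.127, 2.126]
ft_force: [-0.3, 0.5, -1.1]
opening: 0.0503
time_s: 57.92
tcp_pos: [0.4861, 0.0781, 0.1736]
tool_rot: [-1.019, 1.467, -1.466]
ft_force: [1.0, -0.2, -1.0]
opening: 0.05
time_s: 58.92
tcp_pos: [0.4861, 0.0779, 0.1735]
tool_rot: [-1.457, 0.695, -0.695]
ft_force: [-0.5, 0.1, -0.3]
opening: 0.05
t 58.92 tcp [0.4861 0.0779 0.1735] yaw_cw 0.8899 tilt [-0. -1.  0.] q [-0.67  0.26  0.52  2.   -0.16  0.92  0.62] F [-0.5  0.1 -0.3] op 0.05
r 0.0591 ang 126.77
cup 544 [0.5927 0.1937] r 0.0815 ang -63.8
cup 549 [0.5245 0.3384] r 0.0785 ang 114.2
cup 551 [0.4858 0.2306] r 0.0797 ang -152.9
69 [0.49472587 0.07060815 0.13568555] [0.4818146  0.06174869 0.11849519] [0.50238736 0.08730949 0.14103296]
```

View pics/s13c.png

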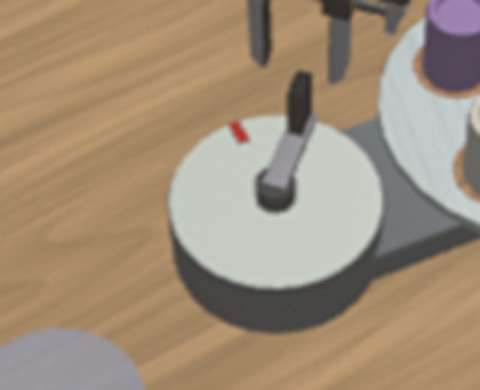

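The handle is about 43° past the mark after one full turn, as planned. Third stroke.

```bash
python3 -m creep '[50,0,30,0,0, 50,0,20,0,0, 50,0,5,0,0, 50,0,0,0,0, 0,0,0,0,0, 0,0,0,0,0, 0,0,0,0,0, 0,0,0,0,0]'
python3 st.py; python3 ang.py
python3 -m creep '[0,0.8,0,9.6,0.16, 0,0.8,0,9.6,0.16, 0,0.8,0,9.6,0.16, 0,0.8,0,9.6,0.16, 0,0.8,0,9.6,0.16, 0,0.8,0,9.6,0.16, 0,0.8,0,9.6,0.16, 0,0.8,0,9.6,0.16]'
python3 st.py
python3 -m creep '[0,0.8,0,9.6,0.16, 0,0.8,0,9.6,0.16, 0,0.8,0,9.6,0.16, 0,0.8,0,9.6,0.16, 0,0.8,0,9.6,0.16, 0,0.8,0,9.6,0.16]'
python3 st.py
python3 -m creep '[0,0.8,0,9.6,0.16, 0,0.8,0,9.6,0.16, 0,0.8,0,9.6,0.16, 0,0.8,0,9.6,0.16, 0,0.8,0,9.6,0.16, 0,0.8,0,9.6,0.16, 0,0,0,0,0]'
python3 st.py; python3 ang.py
```

```text
time_s: 60.02
tcp_pos: [0.4862, 0.0779, 0.1186]
tool_rot: [-1.458, 0.692, -0.692]
ft_force: [-4.5, -2.0, 3.6]
opening: 0.014
t 60.02 tcp [0.4862 0.0779 0.1186] yaw_cw 0.8859 tilt [ 0. -1.  0.] q [-0.64  0.35  0.49  2.04 -0.23  0.8   0.68] F [-4.5 -2.   3.6] op 0.014
r 0.0591 ang 126.76
time_s: 61.02
tcp_pos: [0.5582, 0.0804, 0.1186]
tool_rot: [-0.863, 1.636, -1.637]
ft_force: [-4.5, -5.3, 4.4]
opening: 0.0143
t 61.02 tcp [0.5582 0.0804 0.1186] yaw_cw 2.1711 tilt [ 0.001 -1.     0.   ] q [-0.78  0.54  0.76  1.88 -0.47  0.91 -0.39] F [-4.5 -5.3  4.4] op 0.0143
time_s: 61.78
tcp_pos: [0.5847, 0.0311, 0.1187]
tool_rot: [-0.011, 2.215, -2.217]
ft_force: [-1.2, -3.8, 1.8]
opening: 0.0138
t 61.77 tcp [0.5847 0.0311 0.1187] yaw_cw 3.1309 tilt [-0.    -1.     0.001] q [-0.81  0.68  0.98  1.83 -0.67  1.   -1.11] F [-1.2 -3.8  1.8] op 0.0138
time_s: 62.65
tcp_pos: [0.5593, -0.0193, 0.1187]
tool_rot: [-0.849, -1.65, 1.653]
ft_force: [2.6, -8.2, -0.3]
opening: 0.0135
t 62.65 tcp [ 0.5593 -0.0193  0.1187] yaw_cw -2.1932 tilt [-0.002 -1.     0.001] q [-0.85  0.77  1.19  1.9  -0.82  1.07 -1.84] F [ 2.6 -8.2 -0.3] op 0.0135
r 0.0626 ang 307.11
```

```bash
python3 -m creep '[50,0,0,0,0, 50,0,0,0,0, 50,0,-20,0,0, 50,0,-35,0,0, 50,0,0,0,-0.1745, 50,0,0,0,-0.1745, 50,0,0,0,-0.1745, 50,0,0,0,-0.1745]'
python3 -m creep '[50,0,0,0,-0.1745, 50,0,0,0,-0.1745, 50,0,0,0,-0.1745, 50,0,0,0,-0.1745, 50,0,0,0,-0.1745, 50,0,0,0,-0.1745, 50,0,0,0,-0.1745, 50,0,0,0,-0.1745]'
python3 -m creep '[50,0,0,0,-0.1745, 50,0,0,0,-0.1745, 50,0,0,0,-0.1745, 50,0,0,0,-0.1745, 50,0,0,0,-0.1745, 50,0,0,0,-0.1745, 50,0,0,0,0, 50,0,0,0,0]'
python3 -m creep '[50,0,30,0,0, 50,0,20,0,0, 50,0,5,0,0, 50,0,0,0,0, 0,0,0,0,0, 0,0,0,0,0, 0,0,0,0,0, 0,0,0,0,0]'
python3 st.py; python3 ang.py; python3 cups.py
```

```text
time_s: 63.65
tcp_pos: [0.5594, -0.0175, 0.1735]
tool_rot: [-0.253, -2.094, 2.094]
ft_force: [-0.9, -0.0, -0.0]
opening: 0.0499
time_s: 64.65
tcp_pos: [0.5593, -0.0176, 0.1736]
tool_rot: [-0.983, 1.508, -1.508]
ft_force: [0.1, 0.6, 0.4]
opening: 0.05
time_s: 65.65
tcp_pos: [0.5594, -0.0178, 0.1735]
tool_rot: [-1.441, 0.74, -0.74]
ft_force: [-0.1, 0.0, 0.3]
opening: 0.0499
time_s: 66.65
tcp_pos: [0.5593, -0.0179, 0.1186]
tool_rot: [-1.442, 0.737, -0.737]
ft_force: [-3.2, -2.3, 2.1]
opening: 0.0137
t 66.65 tcp [ 0.5593 -0.0179  0.1186] yaw_cw 0.9449 tilt [ 0. -1. -0.] q [-0.38  0.46  0.45  1.88 -0.26  0.86  0.83] F [-3.2 -2.3  2.1] op 0.0137
r 0.0615 ang 307.95
cup 551 [0.5861 0.3396] r 0.0785 ang 68.0
cup 544 [0.5295 0.1902] r 0.0812 ang -109.5
cup 530 [0.481  0.2918] r 0.0797 ang 161.7
```

```bash
python3 -m creep '[0,-0.8,0,-9.6,0.16, 0,-0.8,0,-9.6,0.16, 0,-0.8,0,-9.6,0.16, 0,-0.8,0,-9.6,0.16, 0,-0.8,0,-9.6,0.16, 0,-0.8,0,-9.6,0.16, 0,-0.8,0,-9.6,0.16, 0,-0.8,0,-9.6,0.16]'
python3 st.py
python3 -m creep '[0,-0.8,0,-9.6,0.16, 0,-0.8,0,-9.6,0.16, 0,-0.8,0,-9.6,0.16, 0,-0.8,0,-9.6,0.16, 0,-0.8,0,-9.6,0.16, 0,-0.2,0,-4.8,0.08, 0,-0.2,0,-4.8,0.08, 0,0,0,0,0]'
python3 -m creep '[0,-0.1,0,-3.6,0.06, 0,0,0,0,0]'
python3 st.py; python3 ang.py
python3 -m creep '[50,0,0,0,0, 50,0,0,0,0, 50,0,-20,0,0, 50,0,-40,0,0, 50,0,-40,0,0]'
python3 -m creep '[50,10,0,15,0, 50,0,0,40,0, 50,0,0,50,0, 50,0,0,50,0, 50,0,0,40,0, 50,0,0,15,0, 50,0,0,0,0]'
python3 st.py; python3 cups.py; python3 meas.py | grep -E 'hous|mark|handle'
python3 - <<'E'
from h import *
c=cam('top');save(c,'t14.png');cv2.imwrite('pics/t14c.png',cv2.resize(c['color'][190:320,270:400,::-1],None,fx=4,fy=4,interpolation=cv2.INTER_CUBIC))
E
```

```text
time_s: 67.7
tcp_pos: [0.4873, -0.0171, 0.1186]
tool_rot: [-0.821, 1.676, -1.677]
ft_force: [3.5, -2.2, -3.1]
opening: 0.014
t 67.7 tcp [ 0.4873 -0.0171  0.1186] yaw_cw 2.2309 tilt [ 0.    -1.     0.001] q [-0.68  0.41  0.79  2.06 -0.39  0.82 -0.32] F [ 3.5 -2.2 -3.1] op 0.014
time_s: 68.7
tcp_pos: [0.4642, 0.0334, 0.1186]
tool_rot: [-0.05, -2.198, 2.2]
ft_force: [1.2, -5.1, 0.5]
opening: 0.0139
time_s: 68.95
tcp_pos: [0.4645, 0.0369, 0.1186]
tool_rot: [-0.115, -2.167, 2.169]
ft_force: [1.0, -5.0, -0.7]
opening: 0.0141
t 68.95 tcp [0.4645 0.0369 0.1186] yaw_cw -3.0365 tilt [-0.001 -1.     0.001] q [-1.01  0.48  1.06  2.12 -0.56  0.86 -1.29] F [ 1.  -5.  -0.7] op 0.0141
r 0.0574 ang 173.68
time_s: 69.58
tcp_pos: [0.464, 0.0373, 0.2194]
tool_rot: [-0.111, -2.166, 2.17]
ft_force: [-0.2, 0.6, 0.8]
opening: 0.0498
time_s: 70.45
tcp_pos: [0.4323, -0.1712, 0.2185]
tool_rot: [-0.114, -2.167, 2.168]
ft_force: [-0.2, -0.1, -0.6]
opening: 0.0498
t 70.45 tcp [ 0.4323 -0.1712  0.2185] yaw_cw -3.0363 tilt [ 0. -1.  0.] q [-0.71  0.27  1.19  2.03 -0.29  1.03 -1.06] F [-0.2 -0.1 -0.6] op 0.0498
cup 518 [0.622  0.3122] r 0.0795 ang 34.8
cup 540 [0.507  0.3291] r 0.0797 ang 128.5
cup 548 [0.4918 0.2178] r 0.0813 ang -142.9
housing (array([0.5242, 0.0303, 0.066 ]), array([0.5214, 0.0306, 0.066 ]), 4079)
mark None
handle 90 [0.46169229 0.03818217 0.13794823] [[0.46261365 0.03755157 0.139     ]] ((330.36920166015625, 281.546142578125), (6.573841094970703, 13.395750999450684), 7.125016689300537)
```

View pics/t14c.png

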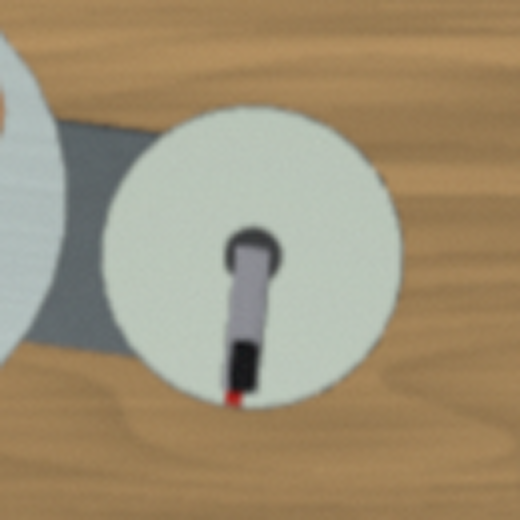

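The crank arm (from hub 252,255 to handle 243,367) points at the red mark (233,398). Handle at 173.3°, mark at about 172°, so it is roughly 0.02 rad short. One last look at the whole bench.

```bash
python3 -m creep '[50,0,0,0,0, 50,0,0,0,0, 50,0,0,0,0, 50,0,0,0,0]' >/dev/null; python3 cups.py; python3 - <<'E'
from h import *
save(cam('scene'),'s15.png')
E
```

```text
cup 523 [0.6219 0.3121] r 0.0794 ang 34.8
cup 542 [0.5071 0.329 ] r 0.0796 ang 128.6
cup 546 [0.4919 0.2178] r 0.0813 ang -142.9
```

View pics/s15.png

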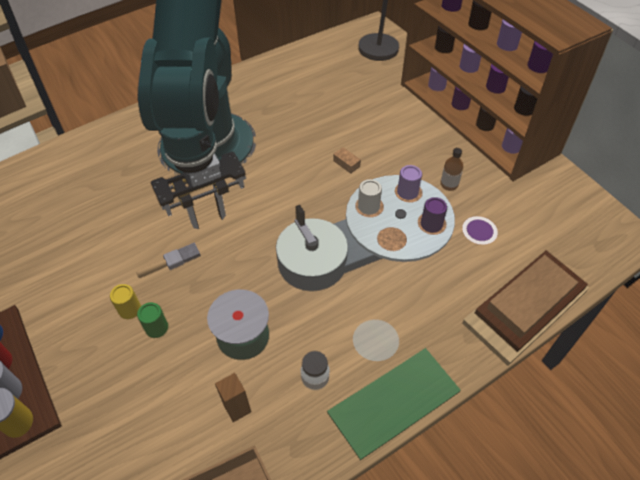

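All three cups stand on pads, white (370,197), lilac (410,182) and purple (433,214). The other things look unmoved and the arm is clear.

```bash
python3 -c "
from rig import r
print(r.sign_off())"
```

```text
the job is handed in; nothing more can be done
None
```

I weighed the white, lilac and purple cups in that order and stood each on its own pad; there was no black cup. Each one rested on the pan, let go, for about 2 s. I then turned the crank clockwise to the mark and two full turns more, in four gripped strokes, and handed the job in at about 71 s.

- **Knocked cup:** purple was knocked about 4 cm towards the brush early on. I found it again and picked it up from there.
- **Cups:** all three stand upright on pads, 79 to 81 mm from the wheel's axis (80 mm is the pad centre). They were within about 2.5 mm of the pad centres when placed.
- **Crank:** it stops about 1° (0.02 rad) short of the mark in the top picture and did not overshoot. The wheel turned 191°, which works out to 764° of crank against the 766° expected, so it also suggests slightly short.
- **Disagreement:** the camera and the arm's motion put the crank's axis about 2 mm apart. This caused side forces of up to about 28 N at the wrist during the second stroke, but no slipping was seen.
- **Other things on the bench:** they look unmoved in the last picture, and the robot stood clear of everything.

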